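# Wedge a cassette pack tight in the labelling cradle

## Task

Lock the black cassette pack in the wooden labelling cradle: take the thick wooden wedge out of its stand and drive it, tip down, into the middle of the open gap beside the pack, straight along the gap, pressing it down firmly until the pack is jammed tight against the far stop. Let go and leave the wedge standing there; leave the slim wedge (too thin to hold) and all the other things where they are.

Things in the scene. Friction and masses are not known exactly. Their poses are not given: they have to be found in the camera images.
- wedge: thick wedge, plain light wood, loose, 0.08 kg, 130 mm tall, 40 mm wide (y), tip down in a stand, tip 8 mm above the bench. Origin: height of the tip's underside, under the head's middle; z up. Blade from z = 0 to 77 mm: the face x = -19 mm is upright; the +x face slopes from x = -13 mm at the tip (6 mm thick) to +19 mm at z = 77. Fit it with wedge x along cradle x, upright face to the wedge wall
- wedge_head (a point): middle of the top of the thick wedge's head, 130 mm above its tip. The head is a 38 x 40 mm (wedge x, y) block with upright sides, 53 mm tall, good to grip. The wedge lifts straight up out of its stand, a fixed plywood holder 45 mm high, 70 x 64 mm in plan
- slim_wedge: the slim wedge, same wood, height and width and a like stand, but its head is only 20 mm thick: it would drop through the gap without holding. Leave it. Origin and axes as for the thick wedge
- cradle: labelling cradle of wood, screwed to the bench, 200 x 130 mm. Origin: middle of its underside, z up. Floor 12 mm above the bench. Two walls 20 mm thick, 120 mm long (y): the wedge wall (inner face x = -80 mm, top 98 mm above the bench) and the lower far stop (inner face x = +70 mm, top 78 mm). Low rails at y = +-58 mm guide the pack, which slides along x
- gap (a point): cradle point in the gap between wedge wall and pack, level with the pack's top (82 mm above the bench), 15 mm from the wedge wall, half way along it; axes as the cradle's. Gap 22 to 25 mm wide at the start, 30 when the pack is home. A push of 15 to 20 N drives the wedge home; tight, its tip is about 24 mm above the bench, and friction holds it
- far_stop (a point): fixed point of the cradle at the foot of the far stop's inner face, 12 mm above the bench; axes as the cradle's
- pack: the load: a pack of two black plastic cassettes joined as one piece, no label yet, 120 x 104 x 70 mm (cradle x, y, z), about 0.6 kg, loose on the cradle floor, 5 to 8 mm short of the far stop at the start. Origin: middle of its underside, axes as the cradle's
- pack_end (a point): point of the pack at the foot of its end that faces the far stop (x = +60 mm, underside)
- finished: bystander: a like black cassette pack with a blue, white and pink label, 120 x 104 x 70 mm, loose on the bench. Origin: middle of its underside
- tape: bystander: a roll of brown tape lying flat, 90 mm across, 24 mm high, loose. Origin: middle of its underside
- driver: bystander: a screwdriver lying on the bench, loose
Mind the look-alikes: they are no part of the job. What is shaped like the pack but green or yellow is not meant.

How it is judged:
By the outcome, as a careful person would: the job done as asked, in the order asked, and still so for the second after the job is handed in, with the robot touching nothing.
It also fails if it takes over 48 s, if anything falls off the work surface, if the arm or the gripper's body presses on something with over 40 N, if the wrist force passes 120 N, or if a joint passes its speed limit or range.

## Robot

A 6-joint arm with a two-finger parallel gripper is mounted at the origin on the work surface. World frame = base frame: x ahead of the robot, y to its left, z up, the work surface at z = 0. Lengths are in m, angles in rad, forces in N, time in s.
With the tool pointing down it reaches from about 0.35 to 0.775 m from the base axis. Payload 7.3 kg.
Tool frame: the origin (TCP) lies at the centre of the arm's flange, where the gripper is bolted on; the fingertips stand 178 mm ahead of it and the grasp point (between the pads) lies 159 mm ahead of it; z points along the fingers, y is the line along which they close (so a half turn about z gives the same grasp; the last joint's range is limited). The gripper opens to 92 mm and grips with 3 to 60 N. Pads are 19 mm wide; open, the fingers measure 130 mm over their backs; the gripper's body (75 mm by 190 mm) begins 47 mm behind the grasp point.
Start: joints at [1.168, 0.342, 1.524, -0, 1.275, -0.146], TCP at [0.133, 0.508, 0.405] pointing down, gripper open.
Joint ranges: [-2.53, 2.53], [-0.77, 2.02], [0.04, 2.7], [-1, 4.14], [0.28, 2.66], [-3.11, 3.11]. Speed limits (rad/s): [2.57, 2.57, 3.14, 3.14, 3.14, 3.14].

## Interface

Orientations are given as [roll, pitch, yaw] about the fixed x, y, z axes, in that order (R = Rz(yaw) Ry(pitch) Rx(roll)).
In Python, from cell import telemetry, vision, ticket gives the robot as it stands.
- The arm moves only by the shell command python3 -m crank 'ROWS' [FORCE]. ROWS is JSON, a list of rows, each a list of 5 numbers: the gripper command: -1 is shut, 1 is fully open, values between are in proportion, then the shift along the tool's x, y, z in mm, then the turn about the tool's z in rad. In form: [[fingers, dx, dy, dz, roll], ...]. A call has 1 to 12 rows; each row is the pose to reach, as a shift and turn from the pose commanded when the call began, along the tool's axes at that moment; what a row does not reach only later rows make up. A row lasts 1/12 s, in which the tool goes at most 41.7 mm and 7.16 degrees, less where a joint would pass 70% of its speed; a pose out of reach is approached as far as the arm can. A call with a gripper value outside its range is refused whole. The fingers move at their own pace and stop on an object; FORCE is the grip in N (left out, the last holds). Time passes only in rows, so rows that repeat a pose let the fingers close. It gives the time, the measured TCP pose, the force, the opening and the grip force at its end, in the units of the state.
- telemetry.observe(): the state, without advancing time (a new reading comes with each control period).
- vision.read_camera(name): name is "scene" or "top" or "wrist"; returns (picture, depth): 420x560x3 uint8, red, green, blue; 420x560 float32, m along the optical axis (not along the pixel's ray), 0 where there is no reading.
- vision.get_calibration(name): a dict with "camera_matrix" (3x3 intrinsics, pixels), "dist" ([k1, k2, p1, p2, k3] as OpenCV has them; the pictures are not rectified), "rvec" (rotation vector, rad) and "tvec" (3), from world to camera coordinates, as OpenCV has them. Camera axes: x right, y down, z forward; pixel columns grow to the right and rows downward; lengths in m; the calibration is good to about 2 mm. A picture is of the moment at which its call begins: read the wrist's pose just before it. get_calibration takes no time and is no camera call; for the wrist camera it gives the pose at the moment of the call.
- ticket.hand_in(): hands the job in; it is judged then, once.
The state is a dict: "time": time; "qpos": joint angles; "qvel": joint speeds; "joint_efforts": joint torques, N m; "tool_pos": TCP position; "tool_rot": TCP orientation; "contact_force": force on the tool from outside, world axes, zero at the start; "torque": the same for the moment, N m; "opening": finger opening in m; "grip_force": force on a finger pad.
Only numpy, scipy, OpenCV 4.12 (cv2) and the standard library are available. Lean on these libraries where they do the work, as an engineer would, in place of code of your own. Each camera call takes 0.05 s, during which the arm holds its last target. There are 200 camera calls.

## Working session

There is one attempt and no reset: what is moved stays moved. The work goes in short steps, Python scripts to look and compute and a shell command to move; the robot and the scene stay as the last step left them, time stands still between calls to the robot, and variables do not carry over. Pictures are saved under pics/ and viewed, at most 10 in all, crops included, and the job is handed in when it is done.

```bash
mkdir -p pics; ls; python3 - <<'E'
from cell import telemetry, vision
import cv2,numpy as np
s=telemetry.observe(); print({k:np.round(v,3).tolist() for k,v in s.items()})
for n in ["scene","top"]:
    p,d=vision.read_camera(n); cv2.imwrite(f"pics/{n}0.png",p[:,:,::-1]); np.savez(f"pics/{n}0.npz",d=d,p=p,**vision.get_calibration(n))
    c=vision.get_calibration(n); R=cv2.Rodrigues(np.array(c["rvec"]))[0]; print(n,-R.T@np.array(c["tvec"]).ravel())
E
```

```text
pics
{'time': 0.0, 'qpos': [1.168, 0.343, 1.525, 0.0, 1.275, -0.146], 'qvel': [0.001, 0.001, 0.001, -0.0, 0.001, 0.0], 'joint_efforts': [0.001, -43.126, -24.422, 0.072, 0.056, -0.0], 'tool_pos': [0.133, 0.508, 0.404], 'tool_rot': [-3.14, -0.0, 2.885], 'contact_force': [-0.015, -0.245, -0.878], 'torque': [0.04, -0.022, -0.007], 'grip_force': 0.0, 'opening': 0.092}
scene [0.98211448 0.59526402 0.8782553 ]
top [0.34186926 0.01965078 1.571872  ]
```

View pics/scene0.png

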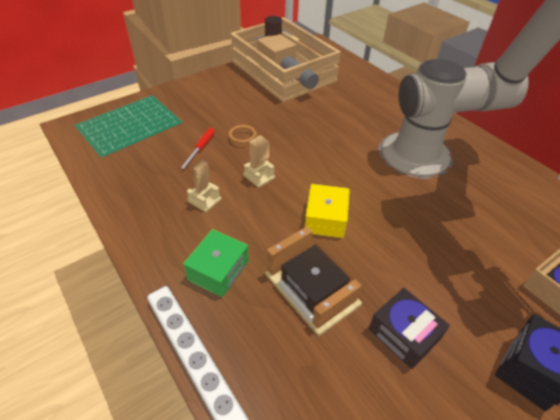

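View pics/top0.png

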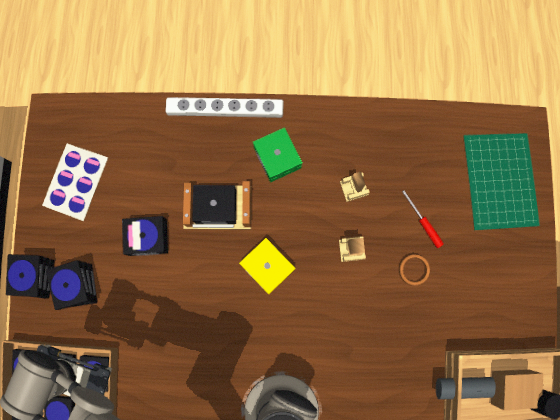

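The top picture shows two wedges in stands, at px (355,184) and (352,248), and the cradle at (217,205), with its gap on the right. The look-alike packs are green (278,153), yellow (267,265) and labelled (145,236). I'll check the wedges and the cradle in one close crop.

```bash
cat > h.py <<'E'
import numpy as np,cv2
def load(n):
    z=np.load(f"pics/{n}.npz"); return z
def world(z,uv,h=None):
    """pixels -> world; with plane height h, or depth"""
    K=z["camera_matrix"];R=cv2.Rodrigues(z["rvec"])[0];t=z["tvec"].ravel()
    uv=np.array(uv,float).reshape(-1,2)
    n=cv2.undistortPoints(uv.reshape(-1,1,2),K,z["dist"]).reshape(-1,2)
    r=np.c_[n,np.ones(len(n))]@R; o=-R.T@t
    if h is None:
        d=z["d"][uv[:,1].round().astype(int),uv[:,0].round().astype(int)]; return o+r*d[:,None]
    return o+r*((h-o[2])/r[:,2])[:,None]
def cloud(z):
    v,u=np.indices(z["d"].shape); return world(z,np.c_[u.ravel(),v.ravel()]).reshape(*u.shape,3)
E
python3 - <<'E'
from h import *
t=load("top0");s=load("scene0")
def crop(z,x,y,w,h,W,H): return cv2.resize(z["p"][y:y+h,x:x+w,::-1],(W,H),interpolation=cv2.INTER_CUBIC)
m=np.vstack([np.hstack([crop(t,177,170,80,60,400,300),crop(t,325,165,60,45,400,300)]),
 np.hstack([crop(t,325,228,60,45,400,300),crop(s,180,125,100,75,400,300)])])
cv2.imwrite("pics/m.png",m)
W=cloud(t)
for (x,y,w,h) in [(325,165,60,45),(325,228,60,45),(177,170,80,65)]:
    P=W[y:y+h,x:x+w].reshape(-1,3)
    for lo,hi in [(.125,.15),(.088,.105),(.076,.087),(.07,.081),(.04,.06)]:
        q=P[(P[:,2]>lo)&(P[:,2]<hi)]
        if len(q)>5: print((x,y),lo,len(q),q.mean(0).round(4),cv2.minAreaRect((q[:,:2]*1000).astype(np.float32)))
E
```

```text
(325, 165) 0.125 119 [ 0.6581 -0.1949  0.1365] ((658.9419555664062, -195.78953552246094), (40.833126068115234, 21.60797691345215), 20.27037811279297)
(325, 165) 0.088 20 [ 0.65   -0.1925  0.0967] ((653.4747924804688, -190.21434020996094), (44.18022918701172, 16.9725399017334), 44.4904670715332)
(325, 165) 0.076 9 [ 0.6507 -0.1922  0.0839] ((652.65283203125, -189.27508544921875), (38.403263092041016, 12.451421737670898), 38.74965286254883)
(325, 165) 0.04 152 [ 0.6518 -0.1977  0.045 ] ((659.8721313476562, -198.4779815673828), (63.09189224243164, 62.56660842895508), 19.086313247680664)
(325, 228) 0.125 221 [ 0.474  -0.1884  0.1364] ((474.0415954589844, -188.69677734375), (40.484619140625, 39.116485595703125), 7.080377578735352)
(325, 228) 0.088 15 [ 0.4649 -0.1775  0.0975] ((464.7239990234375, -176.0341796875), (41.65315628051758, 17.564605712890625), 40.378135681152344)
(325, 228) 0.04 117 [ 0.4648 -0.193   0.0452] ((474.6086120605469, -193.0411376953125), (63.372962951660156, 62.431365966796875), 7.337367534637451)
(177, 170) 0.088 317 [0.5915 0.126  0.0969] ((590.9462890625, 202.36346435546875), (120.72805786132812, 185.27755737304688), 0.8687404990196228)
(177, 170) 0.076 1569 [0.5898 0.2199 0.0807] ((589.3565063476562, 203.47525024414062), (119.81858825683594, 188.25918579101562), 1.3487153053283691)
(177, 170) 0.07 1121 [0.5883 0.227  0.0777] ((589.5708618164062, 203.94851684570312), (119.69428253173828, 189.53956604003906), 1.5447176694869995)
(177, 170) 0.04 103 [0.5606 0.2321 0.052 ] ((578.18017578125, 195.75921630859375), (182.8828887939453, 121.42070770263672), 84.20503234863281)
```

View pics/m.png

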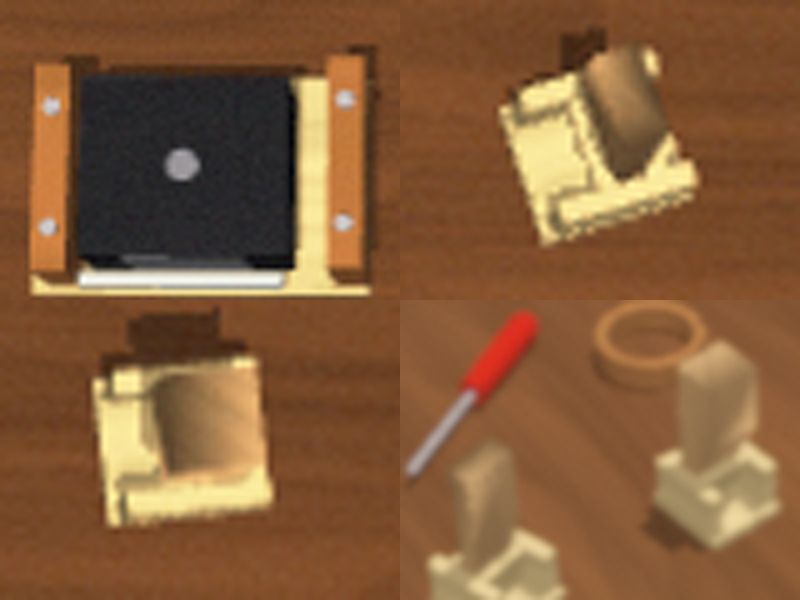

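The thick wedge is the one at px (352,248): its head is 40×39 mm, against 41×21 mm for the one at (355,184). Its slope and the pocket's open side face +y, the same way as cradle +x. I'll pass over the cradle with the wrist camera on the way.

```bash
cat >> h.py <<'E'
from scipy.spatial.transform import Rotation as Ro
def shift(pos,yaw_deg=None):
    from cell import telemetry
    s=telemetry.observe(); R=Ro.from_euler("xyz",s["tool_rot"]); d=R.inv().apply(np.array(pos)-s["tool_pos"])*1000
    y=R.apply([0,1,0]); a=np.degrees(np.arctan2(y[1],y[0]))
    r=None if yaw_deg is None else -np.radians((yaw_deg-a+90)%180-90)
    print("shift",d.round(1),"roll",r,"tool y angle",a, "t",s["time"], "tcp",np.round(s["tool_pos"],4), "tilt",np.round(s["tool_rot"],4))
def snap(n,name):
    from cell import vision
    c=vision.get_calibration(n); p,d=vision.read_camera(n); np.savez(f"pics/{name}.npz",d=d,p=p,**c); cv2.imwrite(f"pics/{name}.png",p[:,:,::-1]); return load(name)
E
python3 - <<'E'
from h import *
shift([.55,.16,.405],91.2)
from cell import vision
c=vision.get_calibration("wrist");R=cv2.Rodrigues(np.array(c["rvec"]))[0];print(-R.T@np.array(c["tvec"]).ravel(),R)
E
```

```text
shift [-491.4 -230.4   -0.6] roll -0.27771598898464245 tool y angle 75.28804592787833 t 0.1 tcp [0.1333 0.5077 0.4041] tilt [-3.1403e+00 -2.0000e-04  2.8848e+00]
[0.05536386 0.52987481 0.38411309] [[ 0.25428003  0.96712997 -0.00113387]
 [ 0.92349775 -0.24245963  0.29726292]
 [ 0.28721696 -0.07663515 -0.95479499]]
```

```bash
python3 -m crank '[[1,-40,-19,0,0],[1,-80,-38,0,-0.05],[1,-120,-57,0,-0.1],[1,-160,-76,0,-0.15],[1,-200,-95,0,-0.2],[1,-236,-111,0,-0.25],[1,-272,-128,0,-0.278],[1,-308,-145,0,-0.278],[1,-344,-162,0,-0.278],[1,-380,-179,0,-0.278],[1,-416,-196,0,-0.278],[1,-450,-212,0,-0.278]]'
python3 - <<'E'
from h import *
shift([.55,.16,.405],91.2)
E
```

```text
time: 1.1
tool_pos: [0.5161, 0.1865, 0.4044]
tool_rot: [-3.141, -0.001, -3.121]
contact_force: [0.5, 0.1, -0.3]
opening: 0.0917
grip_force: 0.0
shift [-33.3 -27.2  -0.6] roll -0.00031623675440144513 tool y angle 91.18188096864588 t 1.1 tcp [0.5161 0.1865 0.4044] tilt [-3.1415e+00 -5.0000e-04 -3.1210e+00]
```

```bash
python3 -m crank '[[1,-12,-10,0,0],[1,-24,-20,0,0],[1,-33,-27,0,0],[1,-33,-27,0,0],[1,-33,-27,0,0]]'
python3 - <<'E'
from h import *
z=snap("wrist","w1"); W=cloud(z)
P=W.reshape(-1,3)
for n,lo,hi,ya,yb in [("wedgewall",.092,.104,.08,.16),("far",.072,.0805,.27,.33),("pack",.079,.086,.14,.275),("farwide",.065,.09,.27,.33)]:
    q=P[(P[:,2]>lo)&(P[:,2]<hi)&(P[:,1]>ya)&(P[:,1]<yb)&(P[:,0]>.5)&(P[:,0]<.7)]
    if len(q)>5: print(n,len(q),q.mean(0).round(4),np.percentile(q,[1,99],axis=0).round(4).tolist(),cv2.minAreaRect((q[:,:2]*1000).astype(np.float32)))
shift([.474,-.189,.405],97.1)
E
```

```text
time: 1.52
tool_pos: [0.5479, 0.1628, 0.4045]
tool_rot: [3.141, -0.001, -3.12]
contact_force: [-0.7, 0.3, 0.5]
opening: 0.0918
grip_force: 0.0
wedgewall 2884 [0.5863 0.1187 0.0979] [[0.5333, 0.1079, 0.0929], [0.6459, 0.1292, 0.1007]] ((590.2237548828125, 118.40367126464844), (114.69339752197266, 20.515213012695312), 1.4587955474853516)
far 1982 [0.5671 0.2869 0.0778] [[0.5288, 0.2755, 0.0728], [0.6085, 0.2984, 0.0803]] ((570.2607421875, 284.1308288574219), (83.75843811035156, 28.79116439819336), 1.2213741540908813)
pack 12498 [0.5863 0.2082 0.081 ] [[0.5398, 0.1528, 0.0794], [0.641, 0.2685, 0.0833]] ((590.890869140625, 211.38668823242188), (103.86598205566406, 119.53424072265625), 1.467136263847351)
farwide 2276 [0.5664 0.286  0.0768] [[0.5286, 0.2708, 0.0657], [0.6083, 0.2984, 0.0808]] ((570.2607421875, 284.1308288574219), (83.75843811035156, 28.79116439819336), 1.2213741540908813)
shift [  81.4 -350.4   -0.4] roll -0.10164545427421243 tool y angle 91.27614446339763 t 1.5667 tcp [0.5475 0.1631 0.4047] tilt [ 3.1412e+00 -8.0000e-04 -3.1193e+00]
```

View pics/w1.png

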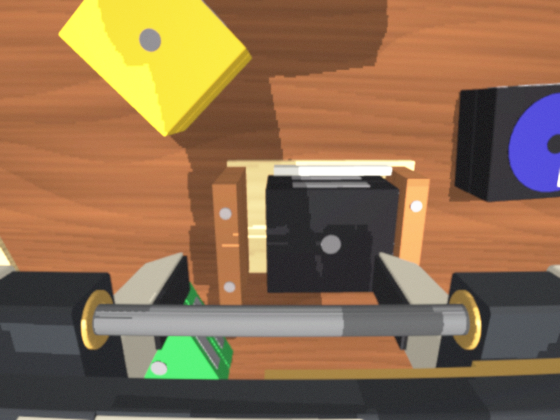

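The picture shows the wedge wall at (230,235), the gap at (258,220) and the pack at (330,235). The gap measures about 23 mm and the cradle is turned about 1.4°. Next I move over the thick wedge.

```bash
python3 -m crank '[[1,8,-35,0,-0.02],[1,16,-70,0,-0.04],[1,24,-105,0,-0.06],[1,32,-140,0,-0.08],[1,40,-175,0,-0.1],[1,48,-210,0,-0.1],[1,56,-245,0,-0.1],[1,64,-280,0,-0.1],[1,72,-315,0,-0.1],[1,81,-350,0,-0.1],[1,81,-350,0,-0.1],[1,81,-350,0,-0.1]]'
python3 - <<'E'
from h import *
z=snap("wrist","w2"); W=cloud(z)
P=W.reshape(-1,3)
for lo,hi in [(.132,.143),(.1,.132),(.04,.05)]:
    q=P[(P[:,2]>lo)&(P[:,2]<hi)&(abs(P[:,1]+.19)<.06)&(abs(P[:,0]-.474)<.06)]
    if len(q)>5: print(len(q),q.mean(0).round(4),cv2.minAreaRect((q[:,:2]*1000).astype(np.float32)))
shift([.474,-.189,.405],97.1)
E
```

```text
time: 2.57
tool_pos: [0.4742, -0.1897, 0.4049]
tool_rot: [3.141, 0.0, -3.022]
contact_force: [-0.3, -0.0, -0.7]
opening: 0.0917
grip_force: 0.0
2724 [ 0.4746 -0.1883  0.1374] ((475.5836486816406, -188.17703247070312), (40.81087875366211, 37.94926834106445), 7.002640247344971)
453 [ 0.4559 -0.1916  0.117 ] ((455.7985534667969, -191.40968322753906), (0.9782019853591919, 38.85901641845703), 7.1480560302734375)
1229 [ 0.4626 -0.2034  0.0449] ((476.11566162109375, -192.37635803222656), (62.77401351928711, 61.365970611572266), 7.105284214019775)
shift [ 0.5 -0.3 -0.2] roll -0.00289048143335248 tool y angle 96.93438761310797 t 2.6167 tcp [ 0.4745 -0.1886  0.4048] tilt [ 3.1409e+00  2.0000e-04 -3.0206e+00]
```

View pics/w2.png

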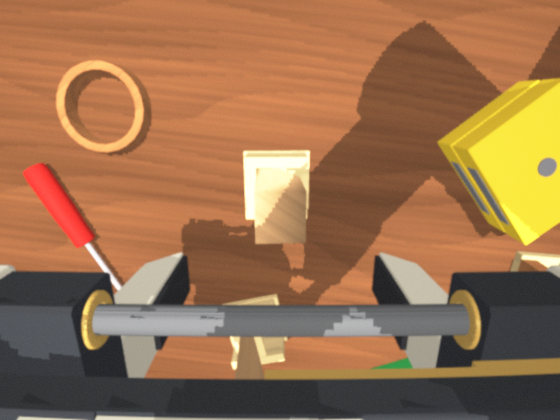

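This shows the tape at (100,105), the driver at (65,200) and the thick wedge's head at (280,205). Before gripping I'll confirm from depth which side slopes.

```bash
python3 - <<'E'
from h import *
a=np.radians(97.1);ex=np.array([np.cos(a),np.sin(a)]);ey=np.array([-ex[1],ex[0]])
for n in ["scene0","top0"]:
    P=cloud(load(n)).reshape(-1,3); d=P[:,:2]-[.4745,-.1885]; x=d@ex*1000;y=d@ey*1000
    for zl in range(15,140,12):
        m=(P[:,2]*1000>zl)&(P[:,2]*1000<zl+12)&(abs(y)<15)&(abs(x)<60)
        print(n,zl,m.sum(),np.sort(x[m]).round(0).astype(int)[:30].tolist())
z=load("scene0"); cv2.imwrite("pics/s.png",cv2.resize(z["p"][130:195,235:285,::-1],(460,600),interpolation=cv2.INTER_CUBIC))
E
```

```text
scene0 15 7 [-7, -7, -6, -4, -4, -4, -2]
scene0 27 11 [-2, -2, -2, -2, -1, -1, -1, 0, 1, 2, 2]
scene0 39 36 [-34, -34, -6, -4, -3, -3, -3, -3, -2, -2, -2, -2, -1, -1, -1, 0, 0, 1, 1, 1, 1, 1, 1, 1, 2, 2, 2, 2, 3, 3]
scene0 51 10 [0, 1, 1, 2, 2, 3, 4, 4, 4, 4]
scene0 63 11 [5, 6, 6, 8, 8, 8, 9, 9, 10, 11, 11]
scene0 75 15 [10, 11, 11, 12, 12, 12, 12, 13, 13, 13, 13, 14, 14, 15, 16]
scene0 87 25 [12, 12, 13, 14, 14, 15, 15, 15, 15, 15, 15, 15, 15, 15, 15, 15, 15, 16, 16, 16, 16, 16, 16, 18, 19]
scene0 99 25 [13, 14, 14, 14, 14, 14, 14, 15, 15, 15, 15, 16, 16, 16, 16, 16, 16, 16, 16, 16, 17, 17, 17, 18, 18]
scene0 111 24 [13, 14, 14, 15, 15, 15, 15, 15, 15, 15, 15, 15, 16, 16, 16, 16, 16, 16, 16, 16, 16, 16, 17, 17]
scene0 123 26 [14, 14, 14, 14, 15, 16, 16, 16, 16, 16, 16, 16, 16, 16, 16, 16, 16, 16, 17, 17, 17, 17, 18, 18, 18, 19]
scene0 135 95 [-21, -21, -20, -20, -20, -19, -19, -19, -19, -18, -18, -15, -15, -15, -14, -14, -14, -14, -14, -13, -13, -12, -12, -11, -11, -11, -10, -9, -9, -9]
top0 15 2 [16, 17]
top0 27 0 []
top0 39 0 []
top0 51 0 []
top0 63 0 []
top0 75 0 []
top0 87 5 [17, 17, 17, 18, 18]
top0 99 6 [18, 18, 18, 18, 18, 18]
top0 111 4 [18, 18, 18, 18]
top0 123 59 [-20, -20, -19, -17, -17, -17, -16, -15, -14, -14, -14, -13, -13, -10, -9, -7, -7, -6, -2, -1, -1, 0, 2, 3, 4, 4, 5, 5, 5, 5]
top0 135 105 [-19, -19, -19, -18, -17, -17, -17, -16, -16, -15, -15, -15, -15, -14, -13, -13, -13, -12, -12, -11, -11, -11, -11, -10, -10, -10, -10, -9, -9, -9]
```

View pics/s.png

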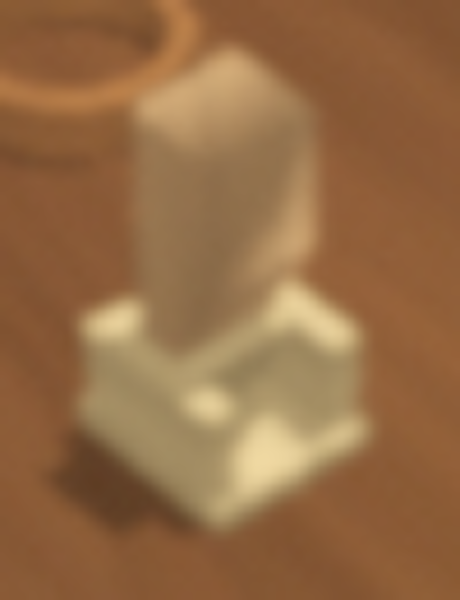

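The slope face at +y is confirmed: depth runs from -2 mm at low z to +16 mm at the head. Next I descend, grip and lift.

```bash
python3 -m crank '[[1,-0.5,0,25,0],[1,-0.5,0,55,0],[1,-0.5,0,85,0],[1,-0.5,0,108,0],[1,-0.5,0,122,0],[1,-0.5,0,128,0],[1,-0.5,0,128,0],[-1,-0.5,0,128,0],[-1,-0.5,0,128,0],[-1,-0.5,0,128,0],[-1,-0.5,0,128,0],[-1,-0.5,0,128,0]]' 40; python3 -m crank '[[-1,0,0,0,0],[-1,0,0,0,0],[-1,0,0,0,0],[-1,0,0,0,0],[-1,0,0,0,0]]' 40
```

```text
time: 3.62
tool_pos: [0.4753, -0.1895, 0.2774]
tool_rot: [-3.141, 0.001, -3.02]
contact_force: [0.4, 0.7, 0.5]
opening: 0.0627
grip_force: 0.0
time: 4.03
tool_pos: [0.4755, -0.1904, 0.2771]
tool_rot: [-3.139, 0.001, -3.02]
contact_force: [-0.7, -5.1, 0.4]
opening: 0.0381
grip_force: 39.7
```

```bash
python3 -m crank '[[-1,0,0,-5,0],[-1,0,0,-15,0],[-1,0,0,-30,0],[-1,0,0,-50,0],[-1,0,0,-75,0],[-1,0,0,-100,0],[-1,0,0,-120,0],[-1,0,0,-130,0],[-1,0,0,-130,0]]'
python3 - <<'E'
from h import *
shift([.5895,.150,.408],91.4)
z=snap("wrist","w3"); P=cloud(z).reshape(-1,3)
from cell import telemetry
t=np.array(telemetry.observe()["tool_pos"]); 
q=P[(np.linalg.norm(P[:,:2]-t[:2],axis=1)<.045)&(P[:,2]>.1)&(P[:,2]<.3)]
print(len(q)); 
for lo in range(100,300,15):
    k=q[(q[:,2]*1000>lo)&(q[:,2]*1000<lo+15)]
    if len(k): print(lo,len(k),np.percentile(k-t,[5,50,95],axis=0).round(3).tolist())
E
```

```text
time: 4.78
tool_pos: [0.4754, -0.1892, 0.4092]
tool_rot: [-3.139, 0.004, -3.02]
contact_force: [1.4, 0.0, 0.1]
opening: 0.0378
grip_force: 39.9
shift [-154.4  322.9    1.1] roll 0.09695342291054036 tool y angle 96.95502194212095 t 4.7833 tcp [ 0.4754 -0.1892  0.4092] tilt [-3.1394  0.0037 -3.0202]
14409
130 21 [[-0.017, -0.021, -0.269], [-0.016, -0.018, -0.265], [-0.016, -0.014, -0.263]]
145 93 [[-0.017, -0.02, -0.262], [-0.016, -0.015, -0.253], [-0.016, -0.009, -0.248]]
160 169 [[-0.018, -0.02, -0.246], [-0.017, -0.012, -0.239], [-0.016, -0.003, -0.233]]
175 272 [[-0.019, -0.019, -0.231], [-0.017, -0.009, -0.224], [-0.016, 0.003, -0.218]]
190 419 [[-0.02, -0.019, -0.216], [-0.018, -0.005, -0.209], [-0.016, 0.008, -0.203]]
205 625 [[-0.02, -0.018, -0.201], [-0.018, -0.002, -0.194], [-0.016, 0.014, -0.188]]
220 893 [[-0.021, -0.019, -0.186], [-0.018, -0.001, -0.179], [-0.016, 0.016, -0.173]]
235 1784 [[-0.021, -0.031, -0.171], [-0.017, -0.001, -0.164], [-0.006, 0.031, -0.158]]
250 2339 [[-0.021, -0.029, -0.157], [-0.017, -0.001, -0.149], [-0.006, 0.029, -0.143]]
265 6977 [[-0.019, -0.021, -0.14], [-0.008, 0.001, -0.138], [0.019, 0.022, -0.132]]
280 558 [[-0.006, -0.02, -0.126], [0.003, -0.018, -0.119], [0.011, 0.023, -0.113]]
295 259 [[-0.013, -0.021, -0.112], [-0.005, 0.021, -0.11], [0.003, 0.022, -0.108]]
```

View pics/w3.png

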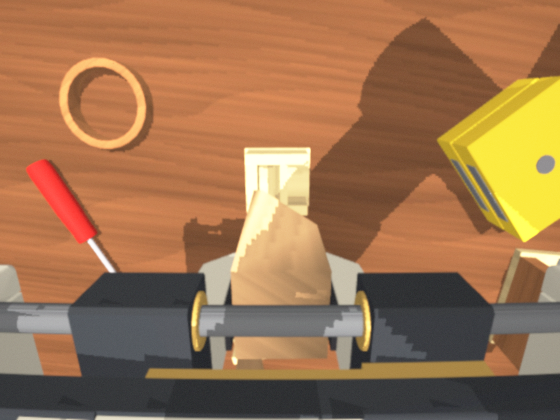

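Held upright, with the tip 0.270 m below the TCP. Now I carry it over the gap.

```bash
python3 -m crank '[[-1,-8,16,0,0],[-1,-22,46,0,0.01],[-1,-38,80,0,0.03],[-1,-54,114,0,0.05],[-1,-70,148,0,0.07],[-1,-86,182,0,0.097],[-1,-102,214,0,0.097],[-1,-118,246,0,0.097],[-1,-134,278,0,0.097],[-1,-146,304,0,0.097],[-1,-152,318,0,0.097],[-1,-154.5,321.5,0,0.097]]'; python3 -m crank '[[-1,0,0,6,0],[-1,0,0,12,0],[-1,0,0,18,0],[-1,0,0,18,0],[-1,0,0,18,0]]'
cat > m.py <<'E'
from h import *
import sys
from cell import telemetry
shift([.5895,.1486,.39],91.4)
t=np.array(telemetry.observe()["tool_pos"])
z=snap("wrist",sys.argv[1]); P=cloud(z).reshape(-1,3)
a=np.radians(91.4);ex=np.array([np.cos(a),np.sin(a)]);ey=np.array([-ex[1],ex[0]])
w=P.copy(); d=P[:,:2]-t[:2]; x=d@ex*1000; y=d@ey*1000; h=P[:,2]*1000  # x,y rel. TCP in cradle axes
m=(h>92)&(h<101)&(x>-50)&(x<-12); r=cv2.minAreaRect(np.c_[x[m],y[m]].astype(np.float32)); print("wall",m.sum(),r, np.percentile(x[m],[1,99]))
m=(h>79)&(h<86)&(x>-14)&(x<130)&(y<70)&(y>-70); r=cv2.minAreaRect(np.c_[x[m],y[m]].astype(np.float32)); print("pack",m.sum(),r,np.percentile(x[m],[.5,99.5]))
zt=(t[2]-.27)*1000
for lo in range(2,130,14):
    m=(h>zt+lo)&(h<zt+lo+14)&(abs(x)<26)&(abs(y)<26)
    if m.sum(): print("wedge",lo,m.sum(),np.percentile(x[m],[2,98]).round(1),np.percentile(y[m],[2,98]).round(1))
E
python3 m.py w4
```

```text
time: 5.83
tool_pos: [0.5897, 0.1508, 0.4045]
tool_rot: [3.141, -0.004, -3.114]
contact_force: [-0.3, 0.1, -0.0]
opening: 0.0381
grip_force: 39.9
time: 6.25
tool_pos: [0.5896, 0.1472, 0.3882]
tool_rot: [-3.141, -0.001, -3.119]
contact_force: [-0.8, 0.2, -0.7]
opening: 0.0378
grip_force: 39.9
shift [ 0.   1.4 -1.8] roll -0.0018871920867824198 tool y angle 91.29187185829689 t 6.25 tcp [0.5896 0.1472 0.3882] tilt [-3.1414e+00 -1.3000e-03 -3.1190e+00]
wall 2310 ((-28.768821716308594, 9.61709976196289), (20.342622756958008, 95.42391204833984), 0.16008605062961578) [-38.65220021 -18.80813631]
pack 14494 ((64.6801986694336, -2.747966766357422), (120.21857452392578, 103.75054168701172), 0.033852677792310715) [  5.37690163 123.54657622]
wedge 2 67 [-17.8  -7.6] [19.6 20.3]
wedge 16 121 [-17.6  -1.9] [19.6 20.3]
wedge 30 212 [-17.5   3.7] [19.6 20.3]
wedge 44 316 [-17.2   9.6] [19.5 20.3]
wedge 58 480 [-17.1  15.3] [19.5 20.3]
wedge 72 668 [-16.8  19.4] [19.4 20.3]
wedge 86 944 [-23.6  24.5] [10.9 20.3]
wedge 100 1348 [-25.1  25.1] [10.7 20.3]
wedge 114 1838 [-25.1  25. ] [ 9.4 20.6]
wedge 128 6454 [-22.4  23.1] [-19.3  20.3]
```

View pics/w4.png

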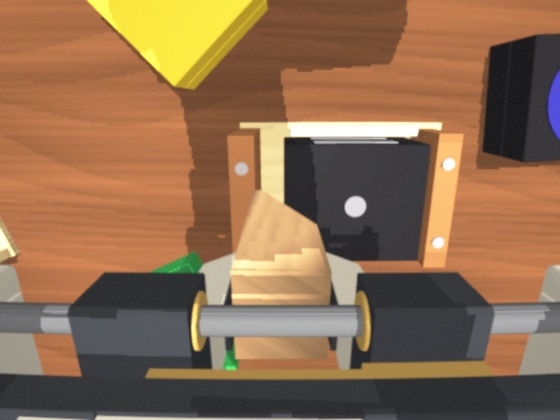

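The wedge tip spans x = -18 to -11 mm from the TCP. The gap runs from -18.7 mm (wall) to +4.6 mm (pack), and the cradle's middle is 2.5 mm farther in world x. I'll shift +1.3 mm away from the wall and 2.5 mm along it, then descend.

```bash
python3 -m crank '[[-1,-2.4,1.3,0,-0.003],[-1,-2.4,1.3,0,-0.003],[-1,-2.4,1.3,10,-0.003],[-1,-2.4,1.3,22,-0.003],[-1,-2.4,1.3,34,-0.003],[-1,-2.4,1.3,46,-0.003],[-1,-2.4,1.3,56,-0.003],[-1,-2.4,1.3,62,-0.003],[-1,-2.4,1.3,66,-0.003],[-1,-2.4,1.3,66,-0.003],[-1,-2.4,1.3,66,-0.003]]' 60
python3 m.py w5
```

```text
time: 7.22
tool_pos: [0.5922, 0.1498, 0.323]
tool_rot: [3.141, 0.0, -3.114]
contact_force: [0.3, 1.0, -1.2]
opening: 0.0376
grip_force: 59.9
shift [  2.7  -1.1 -67. ] roll 0.002820118293702227 tool y angle 91.56158087595678 t 7.2167 tcp [0.5922 0.1498 0.323 ] tilt [ 3.1415e+00  5.0000e-04 -3.1143e+00]
wall 3859 ((-26.807048797607422, 22.54095458984375), (29.537841796875, 75.08094787597656), 0.24119126796722412) [-41.22265364 -17.68959836]
pack 18872 ((58.11594772338867, 11.999786376953125), (143.6781463623047, 95.03421020507812), 0.10760104656219482) [  1.94895682 121.14473588]
wedge 2 105 [-21.4  -7.7] [10.7 24.8]
wedge 16 1031 [-21.3  25.6] [ 5.8 25.6]
wedge 30 298 [-24.6   3.8] [ 8.6 24.3]
wedge 44 612 [-25.9   8.9] [-1.5 25.1]
wedge 58 474 [-17.1  15.7] [19.1 19.9]
wedge 72 662 [-16.9  19.3] [19.1 20. ]
wedge 86 955 [-24.   24.3] [10.6 20.1]
wedge 100 1337 [-25.1  25.1] [10.4 20. ]
wedge 114 1839 [-25.1  25.1] [ 9.2 20.4]
wedge 128 6455 [-22.3  23.1] [-19.5  20. ]
```

View pics/w5.png

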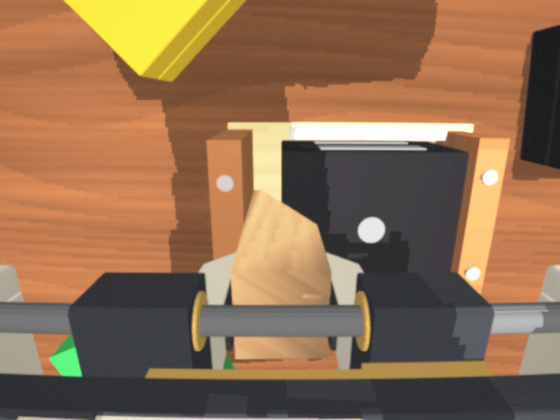

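The tip at (258,195) is inside the gap with no contact force. I'll press on in slow steps.

```bash
python3 -m crank '[[-1,0,0,2,0],[-1,0,0,4,0],[-1,0,0,6,0],[-1,0,0,8,0],[-1,0,0,10,0],[-1,0,0,12,0],[-1,0,0,14,0],[-1,0,0,16,0],[-1,0,0,18,0],[-1,0,0,20,0],[-1,0,0,20,0],[-1,0,0,20,0]]'; python3 -m crank '[[-1,0,-0.3,1,0],[-1,0,-0.6,2,0],[-1,0,-0.9,3,0],[-1,0,-1.2,4,0],[-1,0,-1.2,4,0],[-1,0,-1.2,4,0]]'
```

```text
time: 8.27
tool_pos: [0.592, 0.1498, 0.3022]
tool_rot: [3.141, -0.001, -3.114]
contact_force: [0.2, -3.1, -1.2]
opening: 0.0377
grip_force: 59.9
time: 8.77
tool_pos: [0.5922, 0.1484, 0.2986]
tool_rot: [-3.141, 0.0, -3.114]
contact_force: [1.2, -3.4, 1.0]
opening: 0.0375
grip_force: 59.9
```

```bash
python3 -m crank '[[-1,0,-0.3,1,0],[-1,0,-0.3,2,0],[-1,0,-0.3,3,0],[-1,0,-0.3,4,0],[-1,0,-0.3,4,0]]';  python3 -m crank '[[-1,0,0,1,0],[-1,0,0,2,0],[-1,0,0,2,0],[-1,0,0,2,0]]'
```

```text
time: 9.18
tool_pos: [0.5924, 0.1475, 0.2952]
tool_rot: [-3.14, 0.001, -3.114]
contact_force: [0.4, -7.5, 4.5]
opening: 0.038
grip_force: 59.9
time: 9.52
tool_pos: [0.5925, 0.1472, 0.2942]
tool_rot: [-3.14, 0.002, -3.115]
contact_force: [-1.3, -8.6, 9.3]
opening: 0.0379
grip_force: 59.9
```

```bash
python3 -m crank '[[-1,0,0,1,0],[-1,0,0,2,0],[-1,0,0,3,0],[-1,0,0,3,0]]';  python3 -m crank '[[-1,0,0,1,0],[-1,0,0,2,0],[-1,0,0,3,0],[-1,0,0,3,0],[-1,0,0,3,0]]'
```

```text
time: 9.85
tool_pos: [0.5927, 0.1468, 0.293]
tool_rot: [-3.139, 0.004, -3.115]
contact_force: [-3.5, -12.2, 20.0]
opening: 0.0378
grip_force: 60.0
time: 10.27
tool_pos: [0.5928, 0.1465, 0.2921]
tool_rot: [-3.139, 0.006, -3.115]
contact_force: [-6.7, -15.7, 31.9]
opening: 0.0375
grip_force: 60.0
```

Lateral load remains on the arm, at -16 N in y. I'll ease the command toward the wall so the wedge seats on it, while still pressing.

```bash
python3 -m crank '[[-1,0.5,-1,0,0],[-1,1,-2,0,0],[-1,1,-3,0,0],[-1,1,-3,0,0],[-1,1,-3,0,0]]';  python3 m.py w6
```

```text
time: 10.68
tool_pos: [0.5922, 0.1456, 0.2921]
tool_rot: [3.14, 0.009, -3.115]
contact_force: [-4.0, -3.9, 28.0]
opening: 0.0379
grip_force: 60.0
shift [  1.7   3.2 -97.9] roll 0.002395883106118953 tool y angle 91.53727399018732 t 10.6833 tcp [0.5922 0.1456 0.2921] tilt [ 3.14    0.009  -3.1148]
wall 4443 ((-24.779186248779297, 0.2544898986816406), (119.49309539794922, 25.277902603149414), 89.97087860107422) [-37.01755385 -16.52054422]
pack 22420 ((58.06929016113281, 8.08669662475586), (88.35379791259766, 144.01351928710938), 89.78013610839844) [  2.82221143 129.49878385]
wedge 2 112 [-17.1  13. ] [ 6.7 25.5]
wedge 16 182 [-17.1  13.1] [10.9 25. ]
wedge 30 250 [-17.1  12.9] [16. 25.]
wedge 44 423 [-17.1  23.6] [16.9 25.4]
wedge 58 974 [-17.1  25.6] [ 8.7 25.4]
wedge 72 1277 [-25.6  19.1] [ 4.  25.3]
wedge 86 953 [-23.8  24.7] [ 9.  18.6]
wedge 100 1347 [-25.2  25.1] [ 9.1 18.7]
wedge 114 1841 [-25.1  25. ] [ 7.9 19.1]
wedge 128 6442 [-22.4  23.2] [-20.6  18.8]
```

Seated, at 28 N down. I'll relax, release, rise and look.

```bash
python3 -m crank '[[-1,0,0,-2,0],[-1,0,-0.5,-5,0],[-1,0,-0.5,-5,0],[-0.1,0,-0.5,-5,0],[0.3,0,-0.5,-5,0],[0.6,0,-0.5,-5,0],[0.6,0,-0.5,-5,0],[0.6,0,-0.5,-5,0],[0.6,0,-0.5,-5,0],[0.6,0,-0.5,-5,0]]'
python3 -m crank '[[0.6,0,0,-10,0],[0.6,0,0,-30,0],[0.6,0,0,-60,0],[0.6,10,0,-90,0],[0.6,20,0,-110,0],[0.6,40,0,-120,0],[0.6,60,0,-125,0],[0.6,60,0,-125,0],[0.6,60,0,-125,0]]'
python3 - <<'E'
from h import *
a=np.radians(91.5);ex=np.array([np.cos(a),np.sin(a)]);ey=np.array([-ex[1],ex[0]])
z=snap("wrist","w7"); P=cloud(z).reshape(-1,3); d=P[:,:2]-[.592,.1284]; x=d@ex*1000;y=d@ey*1000;h=P[:,2]*1000
def rep(n,m): print(n,m.sum(),np.percentile(h[m],[5,50,95]).round(1),np.percentile(x[m],[1,99]).round(1),np.percentile(y[m],[1,99]).round(1),cv2.minAreaRect(np.c_[x[m],y[m]].astype(np.float32)))
c=(abs(y)<65)
rep("head",c&(h>140)&(h<165)&(x<50)&(x>-15))
rep("wall",c&(h>93)&(h<101)&(x<4)&(x>-25))
rep("pack",c&(h>79)&(h<85)&(x>25)&(x<165))
rep("stop",c&(h>72)&(h<80.)&(x>140)&(x<175))
shift([.592,.1456,.42],91.5)
E
```

```text
time: 11.57
tool_pos: [0.5912, 0.1447, 0.2915]
tool_rot: [3.142, -0.001, -3.114]
contact_force: [-1.2, -0.1, -0.4]
opening: 0.0727
grip_force: 0.0
time: 12.32
tool_pos: [0.5307, 0.1432, 0.4182]
tool_rot: [3.141, 0.002, -3.114]
contact_force: [0.1, 0.1, 0.5]
opening: 0.0738
grip_force: 0.0
head 2086 [144.7 153.1 154.2] [ 0.4 37.6] [-12.2  19.6] ((19.017580032348633, 3.5237817764282227), (38.09489059448242, 32.840457916259766), 0.12161759287118912)
wall 2106 [96.7 98.  99.7] [-19.8   0.1] [-46.1  59. ] ((-8.064517974853516, 5.7944793701171875), (107.45259094238281, 23.967512130737305), 89.77281951904297)
pack 8980 [79.7 81.  82.3] [ 32.1 158.4] [-50.4  50.4] ((97.36543273925781, 1.2366523742675781), (141.54063415527344, 107.09333038330078), 3.651822805404663)
stop 1698 [76.6 78.  79.6] [142.5 169.6] [-32.4  59. ] ((155.10671997070312, 10.01821517944336), (29.9374942779541, 98.71162414550781), 0.1353399008512497)
shift [-60.7   0.8  -2.4] roll 0.0011023217997882912 tool y angle 91.56315838679313 t 12.3667 tcp [0.5313 0.1431 0.4175] tilt [ 3.1414e+00  1.5000e-03 -3.1143e+00]
```

View pics/w7.png

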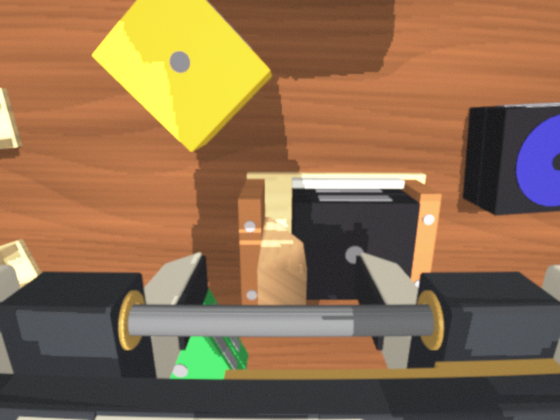

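The wedge stands flush on the wall and square to it. Its head top is at 153.5 mm, which puts the tip at about 24 mm, and it is centred within 1 mm along the gap. No gap shows at the far stop, and the gripper is clear.

```bash
python3 -c "
from cell import ticket; print(ticket.hand_in())"
```

```text
the job is handed in; nothing more can be done
None
```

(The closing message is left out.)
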